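Ballast the display easel and raise its mast

TASK

Get the tabletop display easel ready for a tall board. First slide the loose blue slotted ballast disc sideways onto the easel's ballast stem, under the stem's cap, so that it lies flat and fully home on the pale disc already there with its slot facing roughly the opposite way from that disc's slot, and let go of it; then pull the leaning telescopic mast out by its orange crossbar until the red lock button clicks out of the tube, and let go. Leave the plaster model, the books and the lattice model where they are.

Things in the scene. Friction and masses are not known exactly. Their poses are not given: they have to be found in the camera images.
- disc: Loose blue steel ballast disc, about 0.45 kg, lying flat: 76 mm diameter, 24 mm thick, with two parallel gripping flats 50 mm apart (at its own y = +25 and -25 mm). A slot 18 mm wide, its mouth flared by 3.5 mm a side, runs along its own x from the +x rim to 9 mm past the middle (x = -9 mm), so the 12 mm stem can stand at the disc's middle. Origin: middle of its underside; z up.
- disc_slot (a point): Middle of the mouth of the blue disc's slot: 36 mm from the disc's middle along its own +x, at half its thickness. Same axes as the disc.
- stem (a point): Point on the axis of the easel's upright 12 mm ballast stem, level with the top of the pale disc on it (28 mm above the bench); the middle of the blue disc's underside must come to rest here. Same axes as the easel. A black cap 24 mm in diameter, too wide for the slot, tops the stem: its underside is 68 mm, its top 76 mm above the bench.
- low_mid (a point): Point on the stem axis at the top face (28 mm above the bench) of the pale steel disc already on the stem: 52 mm diameter, 16 mm thick. It stays on the stem but can be turned stiffly about it (about 0.1 N m). z up, +x points out through the mouth of its 16 mm wide slot; the slot may face any way except towards the mast.
- low_slot (a point): Middle of the mouth of the pale disc's slot, on its rim and top face, 26 mm from the stem axis.
- bar (a point): Middle of the orange crossbar at the mast's head: 110 mm long along its own x (level), 20 mm thick along y, 32 mm deep along z. z points out along the mast, 30 degrees from vertical: the direction of pull. y is square to the mast, pointing upward. Pinch it across the 20 mm with the fingers along -z. Below it is the 18 mm round inner tube. Fully out, its middle is about 0.27 m above the bench.
- mast (a joint): How far the mast is pulled out, m: 0 fully in; the button reaches its hole at 0.100; end stop 0.106. Slides stiffly (about 5 N of friction) and stays where it is left; about 0.3 kg. At 0 the bar's middle is 43 mm from the end of the outer tube, which has a 33 mm black collar.
- button (a joint): Travel of the red spring lock button (10 mm diameter), m: 0 while hidden inside the outer tube (26 mm diameter). Once the mast is out by 0.100 it springs out by itself to 0.010, about 7 mm proud, through a hole 18 mm below the outer tube's end on the upper face of the leaning tube, and then bars the mast from going back.
- plaster: Bystander: white plaster building model on a 110 x 70 mm wooden base, 60 mm high. Origin: middle of its underside.
- books: Bystander: stack of three books, 150 x 200 mm, 63 mm high. Origin: middle of its underside.
- lattice: Bystander: white cubic lattice model, 90 mm cube. Origin: middle of its underside.
- easel: Fixed display easel; flat orange foot 170 mm (x) by 300 mm (y), 12 mm high. Origin: under the foot's middle. z up; +x at yaw 0 points away from the robot. The ballast stem stands at y = +100 mm, x = 0. The mast rises from y = -10 mm, x = 0 and leans 30 degrees to -y, away from the stem; its 26 mm tube leaves no room to bring the disc to the stem from the mast's side (-y): come from +y, +x or -x.

How it is judged:
On the way, in this order (a step that is already met when the one before it is completed fails the run):
1. the blue disc lies home on the stem, slot turned away from the pale disc's slot, released (horizontal distance between disc and stem below 0.008 m and z of disc in the frame of stem between -0.004 and 0.004 m and angle between disc's own z axis and vertical below 0.09 rad and x of disc_slot in the frame of low_mid below 0 m and contact force between the fingers and disc below 0.5 N), for 0.2 s.
2. the mast is out and its lock button has clicked out (value of joint mast above 0.096 m and value of joint button above 0.006 m), for 0.2 s.
At the end, for the whole second after the job is handed in: Blue disc flat (5 degrees) on the pale disc, middle within 8 mm of the stem axis, underside within 4 mm of the pale disc's top, slot over a quarter turn from the pale one's; mast out 96 mm or more, lock button out 6 mm or more; all released, disc still (all of step 1 and all of step 2 and linear speed of disc below 0.02 m/s and contact force between the fingers and anything else below 0.5 N); the robot touches nothing.
It fails at once if the plaster is shifted by more than 30 mm (distance of plaster from where it was at the start of the episode above 0.03 m).
It fails at once if the books is shifted by more than 30 mm (distance of books from where it was at the start of the episode above 0.03 m).
It fails at once if the lattice is shifted by more than 30 mm (distance of lattice from where it was at the start of the episode above 0.03 m).
It also fails if it takes over 64 s, if anything falls off the work surface, if the arm or the gripper's body presses on something with over 40 N, if the wrist force passes 120 N, or if a joint passes its speed limit or range.

ROBOT

A 7-joint arm with a two-finger parallel gripper is mounted at the origin on the work surface. World frame = base frame: x ahead of the robot, y to its left, z up, the work surface at z = 0. Lengths are in m, angles in rad, forces in N, time in s.
With the tool pointing down it reaches from about 0.4 to 0.875 m from the base axis. Payload 6.5 kg.
Tool frame: the origin (TCP) lies midway between the tips of the shut fingers; the grasp point (between the pads) lies 19 mm behind it; x points along the fingers, z is the direction in which the jaws open and shut, and the axes are right-handed (so a half turn about x gives the same grasp; the last joint's range is limited). The gripper opens to 85 mm and grips with 20 to 120 N. Pads are 22 mm wide; open, the fingers measure 114 mm over their backs; the gripper's body (76 mm by 85 mm) begins 54 mm behind the grasp point. The pads swing forward as they close: fully open they stand 13 mm farther back than shut.
Start: joints at [-1.212, 0.536, -0.004, 1.538, 0.003, 1.067, -0.071], TCP at [0.268, 0.592, 0.231] pointing down, gripper open.
Joint ranges: [-2.7, 2.7], [-0.37, 2.16], [-1.27, 1.26], [0.24, 2.4], [-1.31, 4.45], [0.19, 1.91], [-2.76, 2.76]. Speed limits (rad/s): [2.39, 2.39, 3.14, 3.14, 3.14, 3.14, 3.14].

INTERFACE

Orientations are given as a unit quaternion [x, y, z, w].
In Python, from station import read_state, get_image, get_calibration, finish_job gives the robot as it stands.
- The arm moves only by the tool step_arm, never from a script. Its argument "targets" is one flat list of numbers, 7 for each row, row after row: the finger opening in mm, from 0 to 85.4, then the shift along the world's x, y, z in units of 25 mm (1.0 is 25 mm), then the turn, a rotation vector about the world's x, y, z in units of 8 degrees (1.0 is 8 degrees). In form: [hand, x, y, z, rx, ry, rz, hand, x, y, z, rx, ry, rz, ...]. A call has 1 to 5 rows; each row shifts and turns the commanded pose from where the row before left it; what a row does not reach is not made up. A row lasts 1/8 s, in which the tool goes at most 62.5 mm and 10.7 degrees, less where a joint would pass 70% of its speed; a pose out of reach is approached as far as the arm can. A call is refused whole if a number of a shift passes 1 or a number of a turn 1, either way. A call with a gripper value outside its range is refused whole. The fingers move at their own pace and stop on an object; the grip force is fixed at half the most. Time passes only in rows, so rows that do not move let the fingers close. It gives the time, the measured TCP pose, the force and the opening at its end, in the units of the state.
- read_state(): the state, without advancing time (a new reading comes with each control period).
- get_image(name): name is "scene" or "top" or "wrist"; returns (picture, depth): 480x640x3 uint8, red, green, blue; 480x640 float32, m along the optical axis (not along the pixel's ray), 0 where there is no reading.
- get_calibration(name): a dict with "fx", "fy", "cx", "cy" (pixels), "world_from_camera" (4x4, takes a point from camera to world coordinates). Camera axes: x right, y down, z forward; pixel columns grow to the right and rows downward; lengths in m; the calibration is good to about 2 mm. A picture is of the moment at which its call begins: read the wrist's pose just before it. get_calibration takes no time and is no camera call; for the wrist camera it gives the pose at the moment of the call.
- finish_job(): hands the job in, once; it reports no verdict.
The state is a dict: "time_s": time; "joint_positions": joint angles; "qvel": joint speeds; "joint_efforts": joint torques, N m; "ee_pos": TCP position; "eef_rot": TCP orientation; "ft_force": force on the tool from outside, world axes, zero at the start; "ft_torque": the same for the moment, N m; "gripper_width": opening from 0.0 (shut) to 1.0 (fully open).
Only numpy, scipy, OpenCV 4.12 (cv2) and the standard library are available. Lean on these libraries where they do the work, as an engineer would, in place of code of your own. Each camera call takes 0.05 s, during which the arm holds its last target.

## Working session

There is one attempt and no reset: what is moved stays moved. The work goes in short steps, Python scripts to look and compute and a tool call to move; the robot and the scene stay as the last step left them, time stands still between calls to the robot, and variables do not carry over. Pictures are saved under pics/ and viewed, and the job is handed in when it is done.

Besides the shell and the picture viewer there is one more tool, called after "Emit:" as name(argument=value, ...) on one line, values as JSON. step_arm: Moves the arm, as the interface text tells. Its arguments: {"type":"object","properties":{"targets":{"type":"array","items":{"type":"number"}}},"required":["targets"]}

```bash
ls; mkdir -p pics
python3 - <<'E'
from station import *
import cv2,numpy as np
s=read_state();print(s)
for n in ["scene","top"]:
    im,d=get_image(n);c=get_calibration(n);print(n,c)
    cv2.imwrite(f"pics/{n}0.png",im[:,:,::-1]);np.savez(f"{n}0.npz",im=im,d=d,T=c["world_from_camera"],k=[c["fx"],c["fy"],c["cx"],c["cy"]])
E
```

```text
pics
{'time_s': 0.0, 'joint_positions': array([-1.21223973,  0.53721215, -0.00444048,  1.53889806,  0.00259473,
        1.06726639, -0.07120436]), 'qvel': array([-4.22578508e-04,  8.63712773e-04,  1.05625050e-03,  1.50923053e-03,
       -2.56934095e-03,  8.67705587e-04,  5.49069297e-06]), 'joint_efforts': array([ 9.80315690e-05, -5.83417189e+01,  1.04847327e+00, -2.59111655e+01,
        1.23235787e-02,  9.52259812e-03, -1.22555235e-05]), 'ee_pos': array([0.26761489, 0.59164914, 0.23037354]), 'eef_rot': array([-0.38377021,  0.59464891,  0.38301612,  0.59364278]), 'ft_force': array([-0.49980343,  0.03324588, -1.37726677]), 'ft_torque': array([-0.03395921,  0.02400938,  0.07136938]), 'gripper_width': 1.001011540260639}
scene {'fx': 534.559904493922, 'fy': 534.559904493922, 'cx': 315.41788321915965, 'cy': 239.56148108828114, 'world_from_camera': array([[ 0.39848555,  0.67230222, -0.62387419,  1.37727263],
       [ 0.91711719, -0.28446614,  0.27924016, -0.34818399],
       [ 0.01026269, -0.68343891, -0.72993557,  1.05224523],
       [ 0.        ,  0.        ,  0.        ,  1.        ]])}
top {'fx': 487.6736069856923, 'fy': 487.6736069856923, 'cx': 326.01408253245324, 'cy': 238.10607436914268, 'world_from_camera': array([[ 0.02443261, -0.98118398,  0.19152297,  0.4144042 ],
       [-0.99952168, -0.02760904, -0.01393375,  0.01994239],
       [ 0.01895934, -0.19109092, -0.98138922,  1.08373711],
       [ 0.        ,  0.        ,  0.        ,  1.        ]])}
```

View pics/scene0.png

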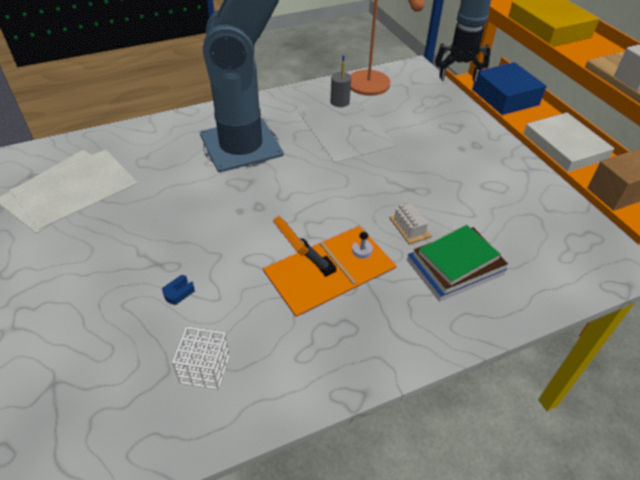

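View pics/top0.png

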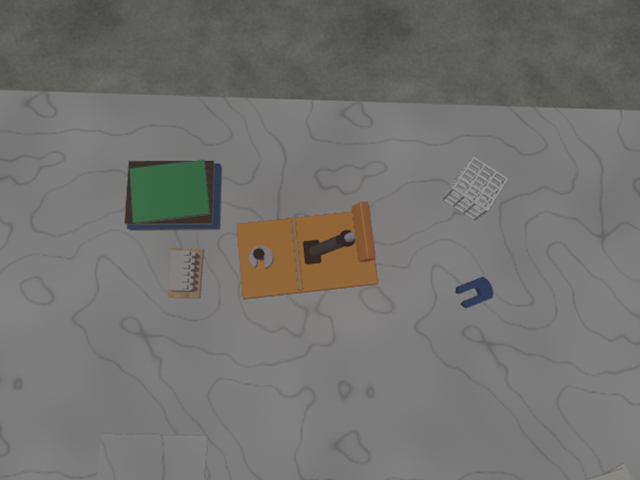

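The scene picture shows the disc at about (178,290), the easel at (330,268) and the stem at (363,243). In the top picture the disc is at (475,292) with its slot opening to the left (+y), and the stem is at (261,256). I'll zoom in and measure.

```bash
cat > h.py <<'E'
import numpy as np,cv2
def load(f):
    z=np.load(f);return z['im'],z['d'],z['T'],z['k']
def ray(T,k,u,v,z):
    u=np.asarray(u,float);v=np.asarray(v,float)
    r=np.stack([(u-k[0+2])/k[0],(v-k[3])/k[1],np.ones_like(u)],-1)@T[:3,:3].T
    t=(z-T[2,3])/r[...,2];return T[:3,3]+r*t[...,None]
def cloud(d,T,k):
    v,u=np.mgrid[:480,:640]
    p=np.stack([(u-k[2])/k[0]*d,(v-k[3])/k[1]*d,d],-1)
    return p@T[:3,:3].T+T[:3,3]
E
python3 - <<'E'
from h import *
im,d,T,k=load('top0.npz')
P=cloud(d,T,k);hsv=cv2.cvtColor(im,cv2.COLOR_RGB2HSV)
def m(u0,v0,u1,v1,f):
    M=np.zeros((480,640),bool);M[v0:v1,u0:u1]=1;return M&f
blue=m(440,260,510,320,(hsv[...,0]>100)&(hsv[...,0]<125)&(hsv[...,1]>110))
v,u=np.nonzero(blue);print('blue n',len(u),'z pct',np.percentile(P[blue][:,2],[5,50,95]))
cs,_=cv2.findContours(blue.astype(np.uint8),0,1);c=max(cs,key=cv2.contourArea);print(cv2.minAreaRect(c))
for pt in c[:,0][::3]: print(pt,ray(T,k,pt[0],pt[1],.024)[:2].round(4),end=';')
org=m(225,190,390,310,(hsv[...,0]<20)&(hsv[...,1]>150))
q=P[org];foot=np.zeros_like(org);foot[org]=(q[:,2]<.03)
bar=np.zeros_like(org);bar[org]=q[:,2]>.08
v,u=np.nonzero(foot);w=ray(T,k,u,v,.012)[:,:2].astype(np.float32);print('\nfoot',cv2.minAreaRect(w),cv2.boxPoints(cv2.minAreaRect(w)))
print('bar z',np.percentile(P[bar][:,2],[1,10,50,90,99]),P[bar].mean(0), P[bar].min(0),P[bar].max(0))
for nm,(a,b,cc,dd),z in [('disc',(440,260,510,320),0),('stem',(235,225,295,285),0)]:
    cv2.imwrite(f'pics/z_{nm}.png',cv2.resize(im[b:dd,a:cc,::-1],None,fx=9,fy=9,interpolation=cv2.INTER_CUBIC))
E
```

```text
blue n 368 z pct [0.02105498 0.02429527 0.02760393]
((475.6551818847656, 291.1379699707031), (21.540658950805664, 30.82542610168457), 68.19859313964844)
[482 277] [ 0.5439 -0.3393];[479 279] [ 0.5394 -0.3326];[476 280] [ 0.537  -0.3259];[473 281] [ 0.5346 -0.3192];[470 282] [ 0.5323 -0.3125];[467 283] [ 0.5299 -0.3059];[464 285] [ 0.5253 -0.2991];[461 286] [ 0.523  -0.2925];[460 287] [ 0.5207 -0.2902];[462 290] [ 0.5143 -0.2944];[459 289] [ 0.5163 -0.2879];[460 291] [ 0.512 -0.29 ];[463 290] [ 0.5144 -0.2966];[466 289] [ 0.5167 -0.3033];[467 287] [ 0.5211 -0.3056];[465 289] [ 0.5166 -0.3011];[463 286] [ 0.5231 -0.2969];[466 284] [ 0.5276 -0.3036];[469 283] [ 0.53   -0.3103];[472 283] [ 0.5302 -0.3169];[475 283] [ 0.5303 -0.3235];[473 285] [ 0.5259 -0.3189];[470 286] [ 0.5235 -0.3122];[469 287] [ 0.5212 -0.31  ];[471 287] [ 0.5214 -0.3144];[474 286] [ 0.5237 -0.321 ];[477 285] [ 0.5261 -0.3277];[480 288] [ 0.5197 -0.3341];[481 291] [ 0.5132 -0.336 ];[481 294] [ 0.5067 -0.3358];[478 296] [ 0.5022 -0.3291];[475 297] [ 0.4998 -0.3224];[472 298] [ 0.4975 -0.3158];[469 299] [ 0.4951 -0.309
[... 286 characters left out ...]
0 301] [ 0.4914 -0.333 ];[483 299] [ 0.4959 -0.3398];[486 298] [ 0.4983 -0.3464];[489 297] [ 0.5006 -0.3531];[491 295] [ 0.5051 -0.3576];[491 292] [ 0.5116 -0.3579];[491 289] [ 0.5181 -0.3581];[490 286] [ 0.5246 -0.3562];[488 283] [ 0.5311 -0.3521];[486 280] [ 0.5376 -0.3479];[483 278] [ 0.5418 -0.3415];
foot ((0.5883618593215942, 0.047925397753715515), (0.16692864894866943, 0.2960980534553528), 7.944766521453857) [[ 0.48523554  0.1830171 ]
 [ 0.52616173 -0.11023892]
 [ 0.69148815 -0.08716631]
 [ 0.650562    0.2060897 ]]
bar z [0.13570089 0.18378319 0.19902372 0.20521321 1.08373711] [ 0.59442278 -0.05802968  0.22411889] [ 0.4144042  -0.08213651  0.08405407] [0.65682763 0.01994239 1.08373711]
```

Run:
```python
from h import *
im,d,T,k=load('scene0.npz')
a=im[215:275,330:400,::-1]; cv2.imwrite('pics/z_s.png',cv2.resize(a,None,fx=8,fy=8,interpolation=cv2.INTER_CUBIC))
```

```text
(no output)
```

View pics/z_s.png

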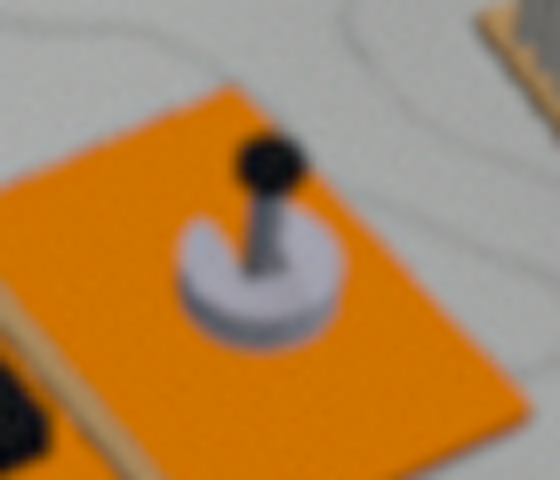

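View pics/z_stem.png

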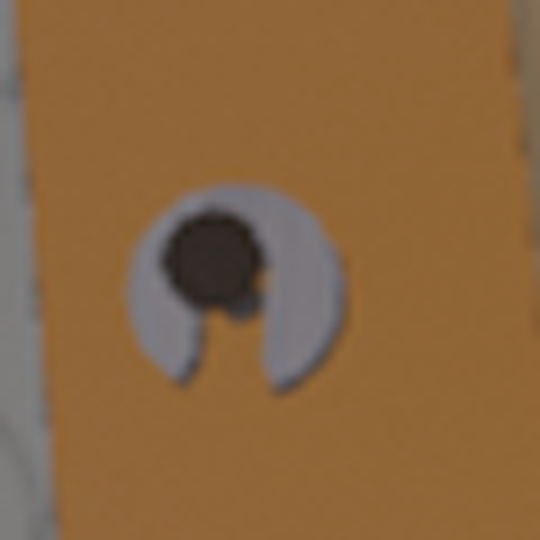

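View pics/z_disc.png

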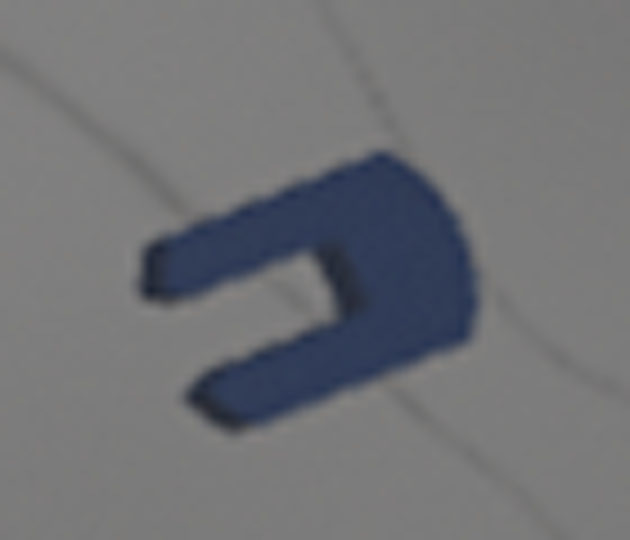

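```bash
python3 - <<'E'
from h import *
from scipy.spatial.transform import Rotation as R
r=R.from_quat([-0.38377021,0.59464891,0.38301612,0.59364278]).as_matrix();print(r.round(3))
im,d,T,k=load('top0.npz');im2,d2,T2,k2=load('scene0.npz')
# pale disc
for nm,(im,d,T,k),(a,b,c,e) in [('top',load('top0.npz'),(235,225,295,285)),('scene',load('scene0.npz'),(345,225,385,262))]:
    hsv=cv2.cvtColor(im,cv2.COLOR_RGB2HSV)
    M=np.zeros((480,640),bool);M[b:e,a:c]=1
    pale=M&(hsv[...,1]<60)&(hsv[...,2]>60 if nm=='top' else hsv[...,2]>120)
    n,l,st,ce=cv2.connectedComponentsWithStats(pale.astype(np.uint8));i=1+np.argmax(st[1:,4]);print(nm,st[i],ce[i])
    v,u=np.nonzero(l==i);w=ray(T,k,u,v,.028)[:,:2]
    print(' circle',cv2.minEnclosingCircle(w.astype(np.float32)),'mean',w.mean(0))
    P=cloud(d,T,k)[l==i];print(' z',np.percentile(P[:,2],[10,50,90]))
    blk=M&(hsv[...,2]<60)
    n,l,st,ce=cv2.connectedComponentsWithStats(blk.astype(np.uint8));i=1+np.argmax(st[1:,4]);print(' cap',st[i],ce[i],ray(T,k,*ce[i],.074))
# slot mouth arm tips in top zoom: (183,385),(282,390) approx
for p in [(183,385),(282,390),(204,308),(262,310)]: print(ray(T,k,235+p[0]/9-.5,225+p[1]/9-.5,.028))
E
python3 - <<'E'
from h import *
im,d,T,k=load('scene0.npz')
hsv=cv2.cvtColor(im,cv2.COLOR_RGB2HSV)
M=np.zeros((480,640),bool);M[265:315,150:205]=1
for nm,f in [('bluetop',M&(hsv[...,0]>100)&(hsv[...,0]<125)&(hsv[...,1]>110))]:
    P=cloud(d,T,k);t=f&(P[...,2]>.02)
    w=P[t];print(len(w),w.min(0),w.max(0),w.mean(0),cv2.minAreaRect(w[:,:2].astype(np.float32)))
im,d,T,k=load('top0.npz');hsv=cv2.cvtColor(im,cv2.COLOR_RGB2HSV);P=cloud(d,T,k)
M=np.zeros((480,640),bool);M[260:320,440:510]=1
t=M&(hsv[...,0]>100)&(hsv[...,0]<125)&(hsv[...,1]>110)&(P[...,2]>.021);v,u=np.nonzero(t)
w=ray(T,k,u,v,.024)[:,:2].astype(np.float32);print(cv2.minAreaRect(w),w.mean(0))
E
```

```text
[[-0.001 -0.911  0.412]
 [-0.002  0.412  0.911]
 [-1.    -0.    -0.002]]
top [249 246  24  22 276] [261.68115942 256.23188406]
 circle ((0.5746620297431946, 0.14629292488098145), 0.026272336021065712) mean [0.57618431 0.14447128]
 z [0.02490301 0.02846818 0.0313047 ]
 cap [253 249  11  11  86] [258.34883721 253.70930233] [0.57424714 0.14626242 0.074     ]
scene [360 225  25  27 346] [376.02890173 233.58381503]
 circle ((0.5528726577758789, 0.18842145800590515), 0.05506743863224983) mean [0.5443894  0.20068937]
 z [-0.00209585  0.0009227   0.00410369]
 cap [360 233   8   7  39] [363.35897436 235.53846154] [0.57562301 0.14322958 0.074     ]
[ 0.5298813  -0.13365781  0.028     ]
[ 0.5423153  -0.10899158  0.028     ]
[ 0.50533438 -0.11894056  0.028     ]
[ 0.51240926 -0.10416431  0.028     ]
372 [ 0.47979774 -0.3612473   0.02000409] [ 1.37727263 -0.29030698  1.05224523] [ 0.51841353 -0.32948785  0.02741668] ((0.9271352291107178, -0.35347780585289), (0.07085451483726501, 0.8975445628166199), 86.16007995605469)
((0.5127027034759521, -0.32418352365493774), (0.0460653156042099, 0.06874638795852661), 22.559385299682617) [ 0.51434624 -0.3304321 ]
```

Emit:
step_arm(targets=[85, 0.26, -1, 0.3, 0, 0, -0.54, 85, 0.26, -1, 0.3, 0, 0, -0.54, 85, 0.26, -1, 0.3, 0, 0, -0.54, 85, 0.26, -1, 0.3, 0, 0, -0.54, 85, 0.26, -1, 0.3, 0, 0, -0.54])

```text
time_s: 0.72
ee_pos: [0.3004, 0.4661, 0.2687]
eef_rot: [-0.265, 0.656, 0.264, 0.656]
ft_force: [-0.5, -0.3, 0.2]
gripper_width: 0.994
```

Emit:
step_arm(targets=[85, 0.26, -1, 0, 0, 0, -0.54, 85, 0.26, -1, 0, 0, 0, -0.54, 85, 0.26, -1, 0, 0, 0, -0.54, 85, 0.26, -1, 0, 0, 0, -0.54, 85, 0.26, -1, 0, 0, 0, -0.54])

```text
time_s: 1.35
ee_pos: [0.3332, 0.3408, 0.2687]
eef_rot: [-0.136, 0.694, 0.136, 0.694]
ft_force: [0.6, 0.4, 0.8]
gripper_width: 0.992
```

Emit:
step_arm(targets=[85, 0.26, -1, 0, 0, 0, 0, 85, 0.26, -1, 0, 0, 0, 0, 85, 0.26, -1, 0, 0, 0, 0, 85, 0.26, -1, 0, 0, 0, 0, 85, 0.26, -1, 0, 0, 0, 0])

```text
time_s: 1.98
ee_pos: [0.3655, 0.2157, 0.2688]
eef_rot: [-0.137, 0.694, 0.137, 0.694]
ft_force: [0.2, 0.6, -0.8]
gripper_width: 0.995
```

Emit:
step_arm(targets=[85, 0.26, -1, 0, 0, 0, 0, 85, 0.26, -1, 0, 0, 0, 0, 85, 0.26, -1, 0, 0, 0, 0, 85, 0.26, -1, 0, 0, 0, 0, 85, 0.26, -1, 0, 0, 0, 0])

```text
time_s: 2.6
ee_pos: [0.3978, 0.0908, 0.2688]
eef_rot: [-0.137, 0.694, 0.137, 0.694]
ft_force: [0.8, 0.8, -0.3]
gripper_width: 0.996
```

Emit:
step_arm(targets=[85, 0.26, -1, 0, 0, 0, 0, 85, 0.26, -1, 0, 0, 0, 0, 85, 0.26, -1, 0, 0, 0, 0, 85, 0.26, -1, 0, 0, 0, 0, 85, 0.26, -1, 0, 0, 0, 0])

```text
time_s: 3.22
ee_pos: [0.4301, -0.0341, 0.2688]
eef_rot: [-0.137, 0.694, 0.137, 0.694]
ft_force: [-0.1, -0.5, 0.2]
gripper_width: 0.997
```

Emit:
step_arm(targets=[85, 0.26, -1, 0, 0, 0, 0, 85, 0.26, -1, 0, 0, 0, 0, 85, 0.26, -1, 0, 0, 0, 0, 85, 0.26, -1, 0, 0, 0, 0, 85, 0.26, -1, 0, 0, 0, 0])

```text
time_s: 3.85
ee_pos: [0.4625, -0.159, 0.2688]
eef_rot: [-0.137, 0.694, 0.137, 0.694]
ft_force: [0.5, -0.4, 0.6]
gripper_width: 0.992
```

Emit:
step_arm(targets=[85, 0.3, -1, -0.8, 0, 0, 0, 85, 0.3, -1, -0.8, 0, 0, 0, 85, 0.3, -1, -0.8, 0, 0, 0, 85, 0.3, -1, -0.8, 0, 0, 0, 85, 0.3, -1, -0.8, 0, 0, 0])

```text
time_s: 4.47
ee_pos: [0.5001, -0.2839, 0.1681]
eef_rot: [-0.137, 0.694, 0.137, 0.694]
ft_force: [-0.7, 0.1, 1.1]
gripper_width: 0.992
```

Emit:
step_arm(targets=[85, 0.25, -0.78, -0.6, 0, 0, 0, 85, 0.23, -0.78, -0.6, 0, 0, 0, 85, 0, 0, 0, 0, 0, 0])

```text
time_s: 4.85
ee_pos: [0.511, -0.3232, 0.1379]
eef_rot: [-0.136, 0.695, 0.137, 0.693]
ft_force: [-0.2, 0.1, 0.1]
gripper_width: 0.996
```

```bash
cat > snap.py <<'E'
from station import *
import cv2,numpy as np,sys
for a in sys.argv[1:]:
    n,f=a.split(':');c=get_calibration(n);im,d=get_image(n)
    cv2.imwrite(f"pics/{f}.png",im[:,:,::-1]);np.savez(f"{f}.npz",im=im,d=d,T=c["world_from_camera"],k=[c["fx"],c["fy"],c["cx"],c["cy"]])
s=read_state();print(s['time_s'],s['ee_pos'].round(4),s['joint_positions'].round(3),s['ft_force'].round(1),s['gripper_width'])
E
python3 snap.py wrist:w1
```

```text
4.9 [ 0.5114 -0.3222  0.1385] [ 0.091  0.633  0.56   1.761 -0.422  0.871  1.231] [-0.1  0.4  0.6] 0.9982709946571152
```

View pics/w1.png

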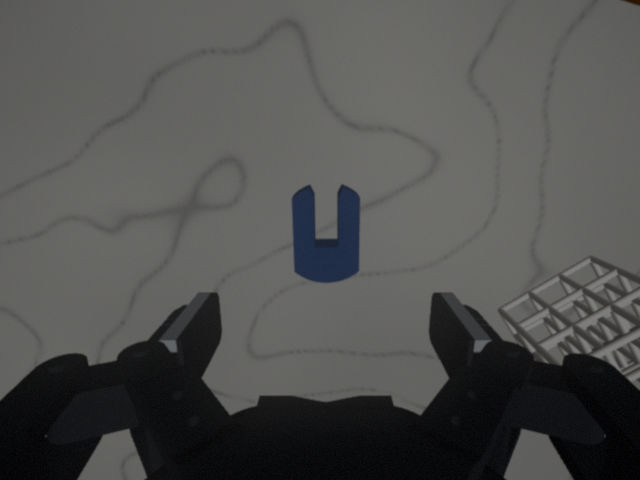

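Run:
```python
from h import *
im,d,T,k=load('w1.npz');hsv=cv2.cvtColor(im,cv2.COLOR_RGB2HSV)
b=(hsv[...,0]>100)&(hsv[...,0]<125)&(hsv[...,1]>110)&(hsv[...,2]>50);b[300:]=0
v,u=np.nonzero(b);P=cloud(d,T,k)[b];print(len(u),np.percentile(P[:,2],[5,50,95]))
t=P[:,2]>.02
w=ray(T,k,u[t],v[t],.024)[:,:2].astype(np.float32);r=cv2.minAreaRect(w);print(r)
```

```text
4279 [0.02193955 0.02314912 0.02426927]
((0.5113750100135803, -0.3263115882873535), (0.04843224585056305, 0.07225549966096878), 23.187715530395508)
```

Emit:
step_arm(targets=[85, 0, -0.04, -1, 0, 0, 0, 85, 0, -0.04, -1, 0, 0, 0, 85, 0, 0, -1, 0, 0, 0, 85, 0, 0, -1, 0, 0, 0, 85, 0, 0, -1, 0, 0, 0])

```text
time_s: 5.52
ee_pos: [0.513, -0.3228, 0.0141]
eef_rot: [-0.138, 0.693, 0.138, 0.694]
ft_force: [0.8, -0.1, 0.2]
gripper_width: 0.991
```

Emit:
step_arm(targets=[85, 0, 0, -0.5, 0, 0, 0, 85, 0, 0, 0, 0, 0, 0, 40, 0, 0, 0, 0, 0, 0, 40, 0, 0, 0, 0, 0, 0, 40, 0, 0, 0, 0, 0, 0])

```text
time_s: 6.15
ee_pos: [0.5129, -0.3242, 0.0025]
eef_rot: [-0.138, 0.693, 0.137, 0.694]
ft_force: [-1.5, 0.2, 6.6]
gripper_width: 0.572
```

Emit:
step_arm(targets=[40, 0, 0, 0, 0, 0, 0, 40, 0, 0, 0, 0, 0, 0, 40, 0, 0, 0, 0, 0, 0])

```text
time_s: 6.52
ee_pos: [0.5129, -0.3243, 0.0025]
eef_rot: [-0.138, 0.693, 0.137, 0.694]
ft_force: [-1.1, 0.5, 5.9]
gripper_width: 0.571
```

Emit:
step_arm(targets=[40, 0, 0, 0.6, 0, 0, 0, 40, 0, 0, 1, 0, 0, 0, 40, -0.4, 0.5, 1, 0, 0, 0, 40, -0.6, 0.6, 1, 0, 0, 0, 40, -0.8, 0.6, 1, 0, 0, 0])

```text
time_s: 7.15
ee_pos: [0.4668, -0.2804, 0.1174]
eef_rot: [-0.138, 0.694, 0.138, 0.694]
ft_force: [1.0, -0.4, -4.7]
gripper_width: 0.569
```

```bash
python3 snap.py wrist:w2
```

```text
7.2 [ 0.4645 -0.2792  0.1194] [ 0.037  0.569  0.558  1.935 -0.431  0.759  1.235] [-4.3  3.4 -4.2] 0.5694424606622327
```

View pics/w2.png

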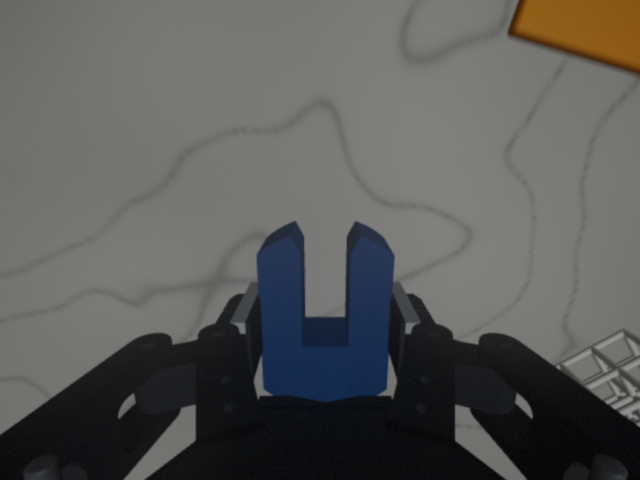

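Emit:
step_arm(targets=[40, -0.8, 1, 0.6, 0, 0, -0.7, 40, -0.6, 1, 0.6, 0, 0, -0.7, 40, -0.3, 1, 0, 0, 0, -0.8, 40, 0, 1, 0, 0, 0, -0.8, 40, 0, 1, 0, 0, 0, -0.8])

```text
time_s: 7.82
ee_pos: [0.4244, -0.1552, 0.1467]
eef_rot: [0.051, 0.705, -0.05, 0.705]
ft_force: [0.8, -0.4, -6.0]
gripper_width: 0.568
```

Emit:
step_arm(targets=[40, 0, 1, 0, 0, 0, -0.8, 40, 0, 1, 0, 0, 0, -0.8, 40, 0, 1, 0, 0, 0, -0.8, 40, 0, 1, 0, 0, 0, -0.8, 40, 0, 1, 0, 0, 0, -0.8])

```text
time_s: 8.45
ee_pos: [0.4245, -0.0302, 0.1467]
eef_rot: [0.243, 0.664, -0.242, 0.664]
ft_force: [0.6, -0.0, -5.8]
gripper_width: 0.571
```

Emit:
step_arm(targets=[40, 0, 1, 0, 0, 0, -0.8, 40, 0, 1, 0, 0, 0, -0.8, 40, 0, 1, 0, 0, 0, -0.8, 40, 0.3, 1, 0, 0, 0, -0.8, 40, 0.5, 1, 0, 0, 0, -0.8])

```text
time_s: 9.07
ee_pos: [0.4443, 0.095, 0.1466]
eef_rot: [0.417, 0.572, -0.416, 0.571]
ft_force: [0.2, -0.6, -5.8]
gripper_width: 0.568
```

Emit:
step_arm(targets=[40, 0.2, 0.65, -0.5, 0, 0, -0.6, 40, 0.2, 0.65, -0.5, 0, 0, -0.6, 40, 0, 0, -0.5, 0, 0, 0, 40, 0, 0, -0.5, 0, 0, 0, 40, 0, 0, 0, 0, 0, 0])

```text
time_s: 9.7
ee_pos: [0.454, 0.1253, 0.0957]
eef_rot: [0.461, 0.536, -0.462, 0.535]
ft_force: [0.3, -0.4, -5.6]
gripper_width: 0.568
```

```bash
python3 snap.py wrist:w3 top:t3; python3 -c "
from station import *;from scipy.spatial.transform import Rotation as R
print(R.from_quat(read_state()['eef_rot']).as_matrix().round(3))"
```

```text
9.8 [0.4549 0.1255 0.0965] [-1.109  0.694  0.993  2.135 -0.858  0.787 -0.98 ] [ 0.1  1.4 -6.1] 0.5698731535605515
[[ 0.     0.989  0.146]
 [ 0.     0.146 -0.989]
 [-1.     0.    -0.   ]]
```

View pics/w3.png

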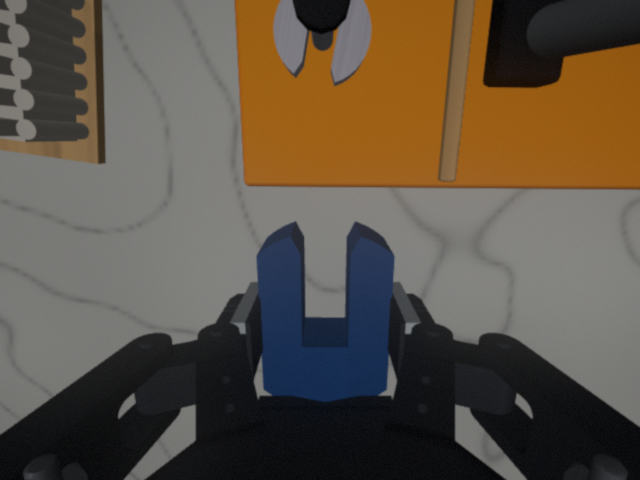

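Run:
```python
from h import *
im,d,T,k=load('w3.npz');hsv=cv2.cvtColor(im,cv2.COLOR_RGB2HSV);P=cloud(d,T,k)
b=(hsv[...,0]>100)&(hsv[...,0]<125)&(hsv[...,1]>110);b[:200]=0
p=P[b];print('blue z',np.percentile(p[:,2],[2,50,98]))
zt=np.percentile(p[:,2],60);t=b&(P[...,2]>zt-.004);v,u=np.nonzero(t)
w=ray(T,k,u,v,zt)[:,:2];r=cv2.minAreaRect(w.astype(np.float32));print('disc rect',r,zt)
a=np.radians(8.4);h=np.array([np.cos(a),np.sin(a)]);n=np.array([-h[1],h[0]])
tcp=np.array([.4549,.1255])
q=(w-tcp);print('disc along',(q@h).min(),(q@h).max(),'lat',(q@n).min(),(q@n).max())
M=np.zeros((480,640),bool);M[:100,250:400]=1
pale=M&(hsv[...,1]<60)&(hsv[...,2]>90);v,u=np.nonzero(pale);w=ray(T,k,u,v,.028)[:,:2]
print('pale z',np.median(P[pale][:,2]));q=w-tcp;print('pale along',(q@h).min(),(q@h).max(),'lat',(q@n).min(),(q@n).max())
# circle fit to outer rim
cs,_=cv2.findContours(cv2.morphologyEx(pale.astype(np.uint8),cv2.MORPH_CLOSE,np.ones((3,3))),0,1)
blk=M&(hsv[...,2]<45)
print('stem pred',(np.array([.575,.146])-tcp)@h,(np.array([.575,.146])-tcp)@n)
im,d,T,k=load('t3.npz');cv2.imwrite('pics/t3z.png',cv2.resize(im[215:315,220:360,::-1],None,fx=5,fy=5,interpolation=cv2.INTER_CUBIC))
```

```text
blue z [0.10136462 0.11643834 0.18582163]
disc rect ((0.43193936347961426, 0.12356941401958466), (0.11085029691457748, 0.27640658617019653), 8.382729530334473) 0.11661655253489815
disc along -0.07845255035770327 0.0324243264958596 lat -0.1367451439423931 0.13966397304558523
pale z 0.02712253159806878
pale along 0.09615177827844891 0.13491427417578833 lat -0.024461319384167006 0.02649046635158804
stem pred 0.12180630927438427 0.0027355110953956254
```

View pics/t3z.png

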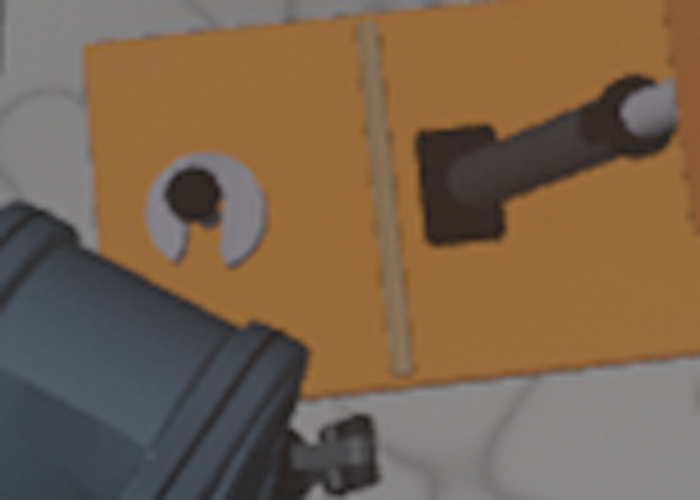

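Run:
```python
from h import *
im,d,T,k=load('w3.npz');hsv=cv2.cvtColor(im,cv2.COLOR_RGB2HSV);P=cloud(d,T,k)
b=(hsv[...,0]>100)&(hsv[...,0]<125)&(hsv[...,1]>110)&(hsv[...,2]>70);b[:200]=0;b[:,:245]=0;b[:,405:]=0
t=b&(abs(P[...,2]-.117)<.004);v,u=np.nonzero(t)
a=np.radians(8.4);h=np.array([np.cos(a),np.sin(a)]);n=np.array([-h[1],h[0]])
tcp=np.array([.4549,.1255])
w=ray(T,k,u,v,.1165)[:,:2];q=w-tcp
print(u.min(),u.max(),v.min(),v.max(),cv2.minAreaRect(w.astype(np.float32)))
print('disc along',(q@h).min(),(q@h).max(),'lat',(q@n).min(),(q@n).max())
for vv in (260,280,300):
    r=np.nonzero(t[vv])[0];g=np.diff(r);i=g.argmax();print(vv,r[0],r[i],r[i+1],r[-1],(ray(T,k,[r[i],r[i+1]],[vv,vv],.1165)[:,:2]-tcp)@n)
```

```text
257 393 237 400 ((0.45274433493614197, 0.12463043630123138), (0.06930198520421982, 0.049615491181612015), 8.399775505065918)
disc along -0.03691060264702739 0.032391353791102764 lat -0.02535314508162446 0.02426250254409742
260 258 299 350 392 [ 0.00886126 -0.00962213]
280 259 300 350 391 [ 0.008647   -0.00977428]
300 261 300 349 389 [ 0.00880012 -0.0095569 ]
```

Emit:
step_arm(targets=[40, 0, 0.08, -0.8, 0, 0, 0, 40, 0, 0, -0.8, 0, 0, 0, 40, 0, 0, -0.7, 0, 0, 0, 40, 0.5, 0.07, 0, 0, 0, 0, 40, 0.5, 0.07, 0, 0, 0, 0])

```text
time_s: 10.42
ee_pos: [0.4819, 0.1319, 0.0398]
eef_rot: [0.462, 0.535, -0.461, 0.536]
ft_force: [0.1, 0.2, -5.8]
gripper_width: 0.574
```

Emit:
step_arm(targets=[40, 0.5, 0.08, 0, 0, 0, 0, 40, 0.5, 0.08, 0, 0, 0, 0, 40, 0.5, 0.07, 0, 0, 0, 0, 40, 0, 0, 0, 0, 0, 0])

```text
time_s: 10.92
ee_pos: [0.5187, 0.1375, 0.0389]
eef_rot: [0.462, 0.535, -0.461, 0.536]
ft_force: [-0.5, 0.7, -5.3]
gripper_width: 0.57
```

```bash
python3 snap.py wrist:w4 scene:s4;python3 -c "
from h import *
im=load('s4.npz')[0];cv2.imwrite('pics/s4z.png',cv2.resize(im[180:290,280:420,::-1],None,fx=5,fy=5,interpolation=cv2.INTER_CUBIC))"
```

```text
11.025 [0.5169 0.1373 0.0386] [-0.967  0.851  0.865  1.989 -0.956  0.777 -0.941] [ 0.1  0.3 -5.3] 0.5722172188535823
```

View pics/w4.png

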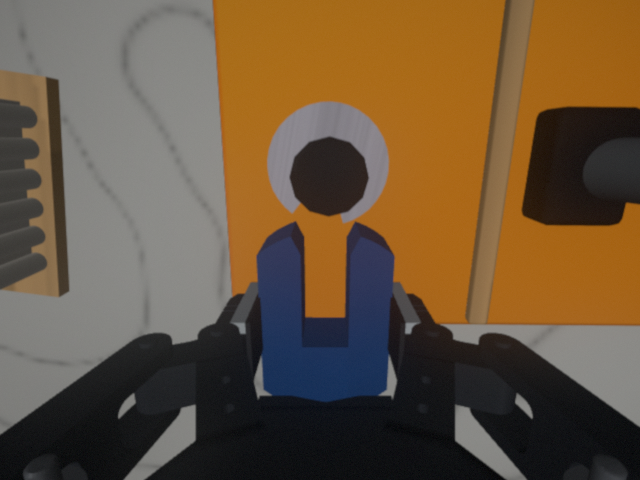

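View pics/s4z.png

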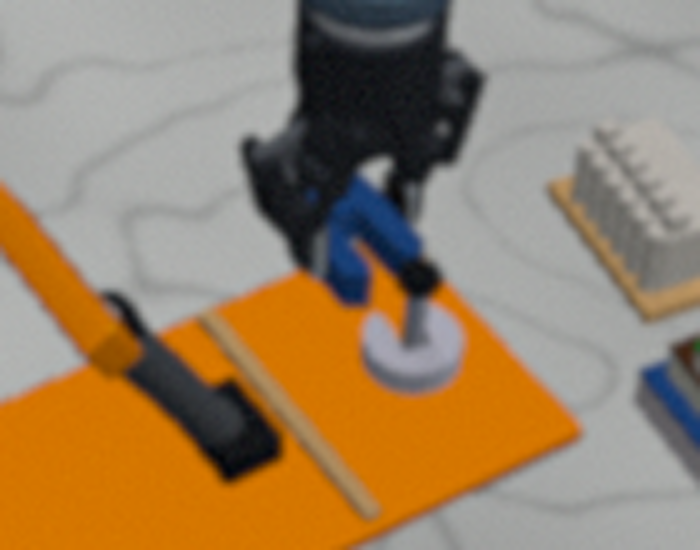

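Run:
```python
from h import *
im,d,T,k=load('w4.npz')
a=np.radians(8.4);h=np.array([np.cos(a),np.sin(a)]);n=np.array([-h[1],h[0]]);tcp=np.array([.5169,.1373])
for nm,u,v,z in [('captop',329,177,.076),('pale far rim',328,101,.028),('pale L',267,160,.028),('pale R',389,160,.028),('slotL',303,290,.0605),('slotR',347,290,.0605),('tip',310,237,.0605),('notch end top',325,346,.0605),('notch bottom',325,319,.0365)]:
    p=ray(T,k,u,v,z)[:2]-tcp;print(nm,(p@h).round(4),(p@n).round(4))
```

```text
captop 0.0579 -0.0016
pale far rim 0.0835 -0.0016
pale L 0.06 0.0241
pale R 0.0601 -0.0275
slotL 0.0149 0.0077
slotR 0.0149 -0.0086
tip 0.0353 0.0049
notch end top -0.0086 -0.0005
notch bottom -0.0101 -0.0005
```

Emit:
step_arm(targets=[40, 0.5, 0.04, 0, 0, 0, 0, 40, 0.5, 0.07, 0, 0, 0, 0, 40, 0.5, 0.07, 0, 0, 0, 0, 40, 0.5, 0.07, 0, 0, 0, 0, 40, 0.28, 0.04, 0, 0, 0, 0])

```text
time_s: 11.65
ee_pos: [0.5754, 0.1448, 0.0388]
eef_rot: [0.462, 0.535, -0.462, 0.536]
ft_force: [0.0, -0.1, -5.5]
gripper_width: 0.574
```

```bash
python3 snap.py wrist:w5
```

```text
11.7 [0.5761 0.1449 0.0389] [-0.911  0.92   0.868  1.836 -0.933  0.856 -0.989] [ 1.4  0.4 -5.1] 0.5706147600616195
```

View pics/w5.png

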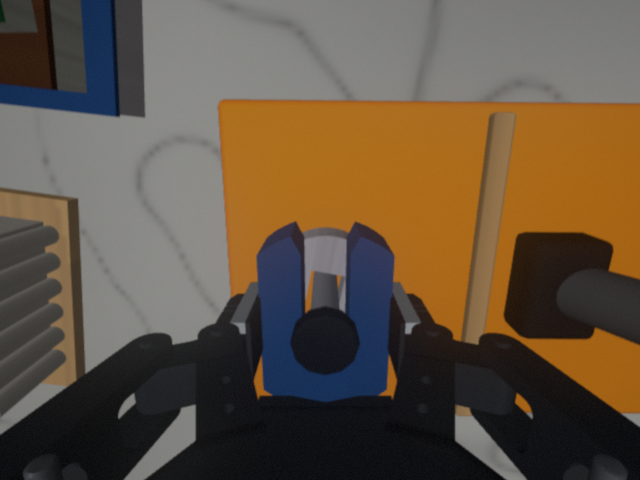

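Emit:
step_arm(targets=[40, 0, 0, -0.15, 0, 0, 0, 40, 0, 0, -0.1, 0, 0, 0, 40, 0, 0, -0.06, 0, 0, 0, 40, 0, 0, 0, 0, 0, 0])

```text
time_s: 12.2
ee_pos: [0.5741, 0.1447, 0.0309]
eef_rot: [0.462, 0.536, -0.462, 0.535]
ft_force: [-0.0, 0.5, -5.9]
gripper_width: 0.57
```

Emit:
step_arm(targets=[40, 0, 0, -0.06, 0, 0, 0, 40, 0, 0, 0, 0, 0, 0])

```text
time_s: 12.45
ee_pos: [0.5744, 0.1447, 0.0305]
eef_rot: [0.462, 0.536, -0.462, 0.535]
ft_force: [-3.5, 0.6, 5.0]
gripper_width: 0.569
```

Contact with the pale disc is made, so I'll release.

Emit:
step_arm(targets=[60, 0, 0, 0, 0, 0, 0, 70, 0, 0, 0, 0, 0, 0, 80, 0, 0, 0, 0, 0, 0, 80, 0, 0, 0, 0, 0, 0])

```text
time_s: 12.95
ee_pos: [0.5745, 0.1447, 0.0296]
eef_rot: [0.462, 0.535, -0.462, 0.536]
ft_force: [0.6, -0.0, 0.1]
gripper_width: 0.935
```

Emit:
step_arm(targets=[80, 0, 0, 0.4, 0, 0, 0, 80, 0, 0, 0.8, 0, 0, 0, 80, 0, 0, 1, 0, 0, 0, 80, 0, 0, 1, 0, 0, 0, 80, 0, 0, 0, 0, 0, 0])

```text
time_s: 13.58
ee_pos: [0.5761, 0.1448, 0.1128]
eef_rot: [0.463, 0.535, -0.46, 0.536]
ft_force: [-0.1, -0.3, -0.6]
gripper_width: 0.938
```

```bash
python3 snap.py wrist:w6 scene:s6;python3 -c "
from h import *
im=load('s6.npz')[0];cv2.imwrite('pics/s6z.png',cv2.resize(im[180:290,250:420,::-1],None,fx=4.5,fy=4.5,interpolation=cv2.INTER_CUBIC))"
```

```text
13.675 [0.5745 0.145  0.1103] [-0.97   0.829  0.967  1.822 -0.835  0.96  -1.053] [-0.2 -0.6  0.1] 0.9341694077872625
```

View pics/w6.png

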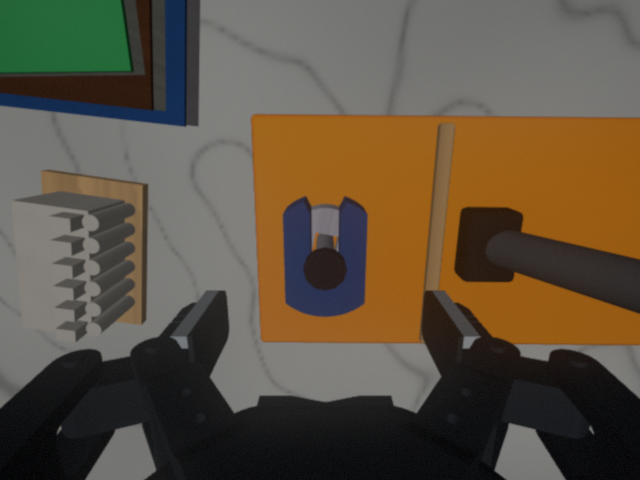

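View pics/s6z.png

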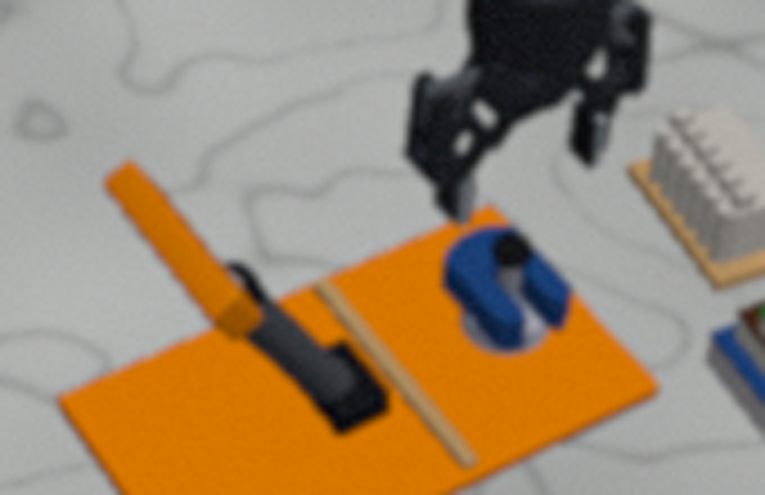

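Run:
```python
from h import *
im,d,T,k=load('w6.npz');hsv=cv2.cvtColor(im,cv2.COLOR_RGB2HSV);P=cloud(d,T,k)
b=(hsv[...,0]>100)&(hsv[...,0]<125)&(hsv[...,1]>110)&(hsv[...,2]>60);b[:190]=0;b[320:]=0;b[:,:275]=0;b[:,375:]=0
print('z',np.percentile(P[b][:,2],[3,20,50,80,97]));t=b&(P[...,2]>.048);v,u=np.nonzero(t)
p=P[t];A=np.c_[p[:,:2],np.ones(len(p))];print('plane',np.linalg.lstsq(A,p[:,2],rcond=None)[0])
w=ray(T,k,u,v,.052)[:,:2].astype(np.float32);print(cv2.minAreaRect(w),'cap',ray(T,k,325,269,.076))
for f in ['top0','t3','s4','s6']:
    im,d,T,k=load(f+'.npz');hsv=cv2.cvtColor(im,cv2.COLOR_RGB2HSV);P=cloud(d,T,k)
    o=(hsv[...,0]<20)&(hsv[...,1]>150)&(P[...,2]>.14)&(P[...,2]<.23)&(P[...,0]>.5)&(P[...,0]<.7)&(abs(P[...,1]+.06)<.06)
    p=P[o];
    if len(p)<50: print(f,len(p));continue
    e=np.radians(8);ex=np.array([np.cos(e),np.sin(e),0]);ey=np.array([-np.sin(e),np.cos(e),0])
    yb=ey*.866+np.array([0,0,.5]);zb=-.5*ey+np.array([0,0,.866])
    print(f,len(p),[np.percentile(p@a,[1,5,25,50,75,95,99]).round(4).tolist() for a in (ex,yb,zb)])
    c=np.array([.5884,.0479,0]);print('  foot ref',c@ex,c@yb,c@zb)
    c2,_=cv2.findContours(o.astype(np.uint8),0,1);r=cv2.minAreaRect(p[:,:2].astype(np.float32));print('  ',r)
```

```text
z [0.0500502  0.05068285 0.05118791 0.05170928 0.05234591]
plane [ 0.24899206 -0.02648446 -0.08385323]
((0.5681930780410767, 0.1438092291355133), (0.06397270411252975, 0.04669898375868797), 8.13757038116455) cap [0.57561406 0.14428129 0.076     ]
top0 881 [[0.5356, 0.5397, 0.56, 0.585, 0.6127, 0.6356, 0.6405], [-0.0389, -0.0373, -0.03, -0.0241, -0.023, -0.022, -0.0211], [0.2212, 0.224, 0.2339, 0.2461, 0.2509, 0.2527, 0.2538]]
  foot ref 0.5893401231835271 -0.029838560089149 0.017227806056090644
   ((0.6015783548355103, -0.056454069912433624), (0.10835571587085724, 0.0394895076751709), 7.48359489440918)
t3 842 [[0.5366, 0.5404, 0.5604, 0.5856, 0.6127, 0.6359, 0.6405], [-0.0387, -0.0369, -0.0302, -0.0241, -0.023, -0.022, -0.0215], [0.2213, 0.2238, 0.2337, 0.2454, 0.2509, 0.2526, 0.2536]]
  foot ref 0.5893401231835271 -0.029838560089149 0.017227806056090644
   ((0.6017748117446899, -0.056188516318798065), (0.10814268887042999, 0.039528243243694305), 8.624651908874512)
s4 397 [[0.5381, 0.5443, 0.573, 0.604, 0.6339, 0.6434, 0.645], [-0.0425, -0.0413, -0.0373, -0.0327, -0.0278, -0.0243, -0.0238], [0.2171, 0.2263, 0.2489, 0.2511, 0.2526, 0.2545, 0.2554]]
  foot ref 0.5893401231835271 -0.029838560089149 0.017227806056090644
   ((0.6049221754074097, -0.05348733440041542), (0.10988346487283707, 0.0510067380964756), 8.402473449707031)
s6 394 [[0.538, 0.5459, 0.5733, 0.6053, 0.6349, 0.6436, 0.6446], [-0.0424, -0.0412, -0.0374, -0.0327, -0.0279, -0.0244, -0.0238], [0.2217, 0.2286, 0.2491, 0.2511, 0.2528, 0.2544, 0.2558]]
  foot ref 0.5893401231835271 -0.029838560089149 0.017227806056090644
   ((0.6038188934326172, -0.05522467941045761), (0.10943883657455444, 0.048306237906217575), 7.816163539886475)
```

Run:
```python
from h import *
im,d,T,k=load('w6.npz');P=cloud(d,T,k)
a=np.radians(8.4);h=np.array([np.cos(a),np.sin(a)]);n=np.array([-h[1],h[0]]);s=np.array([.575,.1455])
cv2.imwrite('pics/w6z.png',cv2.resize(im[180:330,270:385,::-1],None,fx=4,fy=4,interpolation=cv2.INTER_CUBIC))
for nm,u,v,z in [('cap',325,269,.076),('tip',303,205,.052),('rear',325,305,.052),('rear',325,316,.052),('rearbot',325,316,.028),('pale far',325,205,.028)]:
    p=ray(T,k,u,v,z)[:2]-s;print(nm,(p@h).round(4),(p@n).round(4))
for v in range(200,325,8): print(v,P[v,296].round(4),im[v,296])
```

```text
cap 0.0004 -0.0013
tip 0.031 0.0115
rear -0.0327 -0.0013
rear -0.0403 -0.0013
rearbot -0.0531 -0.0013
pale far 0.0267 -0.0013
200 [0.603  0.1669 0.0337] [94 65 50]
208 [0.6015 0.1653 0.0512] [50 53 82]
216 [0.5967 0.1647 0.051 ] [49 53 81]
224 [0.5917 0.1641 0.0501] [50 53 82]
232 [0.587  0.1635 0.051 ] [48 53 83]
240 [0.582  0.1628 0.0509] [46 54 84]
248 [0.5773 0.1622 0.0515] [44 52 83]
256 [0.5722 0.1616 0.0515] [45 54 83]
264 [0.5675 0.1609 0.0524] [44 54 84]
272 [0.5618 0.1603 0.0512] [45 53 83]
280 [0.5565 0.1596 0.0511] [45 52 82]
288 [0.551  0.159  0.0505] [44 50 81]
296 [0.5461 0.1583 0.0515] [44 51 80]
304 [0.5403 0.1576 0.0509] [47 54 82]
312 [0.5137 0.1574 0.0109] [155  94  31]
320 [0.5079 0.1566 0.0124] [156  97  36]
```

View pics/w6z.png

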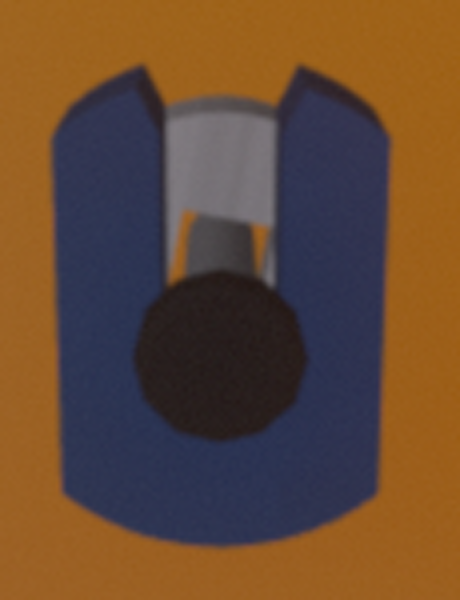

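Emit:
step_arm(targets=[85, 0, 0, 1, 0, 0, 0, 85, 0, 0, 1, 0.5, 0.07, 0, 85, 0, 0, 1, 0.5, 0.07, 0, 85, 0, -0.3, 1, 0.5, 0.07, 0, 85, 0, -0.3, 1, 0.5, 0.07, 0])

```text
time_s: 14.3
ee_pos: [0.5738, 0.1296, 0.2349]
eef_rot: [0.523, 0.606, -0.391, 0.455]
ft_force: [0.2, 0.1, -0.6]
gripper_width: 0.996
```

Emit:
step_arm(targets=[85, 0.14, -0.8, 1, 0.3, 0.04, 0, 85, 0.14, -0.9, 0.6, 0.3, 0.04, 0, 85, 0.14, -1, 0, 0.3, 0.04, 0, 85, 0.14, -1, 0, 0.3, 0.04, 0, 85, 0.14, -1, 0, 0.3, 0.04, 0])

```text
time_s: 14.92
ee_pos: [0.5915, 0.0116, 0.274]
eef_rot: [0.562, 0.649, -0.333, 0.389]
ft_force: [0.1, -0.2, 0.3]
gripper_width: 0.995
```

```bash
cat > g.py <<'E'
from station import *
import numpy as np
from scipy.spatial.transform import Rotation as R
s=read_state();e=np.radians(8);ex=np.array([np.cos(e),np.sin(e),0]);ey=np.array([-np.sin(e),np.cos(e),0]);ez=np.array([0,0,1.])
zb=-.5*ey+.8660254*ez;yb=.8660254*ey+.5*ez
Rt=np.c_[-zb,ex,-yb];Rc=R.from_quat(s['eef_rot'])
print('rot left units',((R.from_matrix(Rt)*Rc.inv()).as_rotvec(degrees=True)/8).round(2))
bar=np.array([.6038,-.0626,.1881]);
for D in (-.019,.1): print(D,'shift units',((bar+D*zb-s['ee_pos'])/.025).round(2))
print(s['time_s'],s['ee_pos'].round(4),s['joint_positions'].round(2),s['ft_force'].round(1),s['gripper_width'])
E
python3 g.py
```

```text
rot left units [ 0.2   0.06 -0.05]
-0.019 shift units [ 0.44 -2.59 -4.09]
0.1 shift units [ 0.77 -4.95  0.03]
14.925 [0.5915 0.0116 0.274 ] [-0.42  0.65  0.9   1.63 -0.91  1.49 -0.72] [ 0.1 -0.2  0.3] 0.9949773008394776
```

Emit:
step_arm(targets=[85, 0.15, -1, 0, 0.1, 0.03, 0, 85, 0.15, -1, 0, 0.1, 0.03, -0.05, 85, 0.15, -1, 0, 0, 0, 0, 85, 0.15, -1, 0, 0, 0, 0, 85, 0.15, -0.95, 0, 0, 0, 0])

```text
time_s: 15.55
ee_pos: [0.6103, -0.1122, 0.2737]
eef_rot: [0.568, 0.653, -0.328, 0.377]
ft_force: [0.1, -0.6, -0.3]
gripper_width: 0.996
```

Emit:
step_arm(targets=[85, 0, 0, 0, 0, 0, 0])

```text
time_s: 15.68
ee_pos: [0.6101, -0.1135, 0.2737]
eef_rot: [0.569, 0.652, -0.33, 0.377]
ft_force: [-0.3, -0.6, 0.4]
gripper_width: 0.995
```

```bash
python3 g.py; python3 snap.py wrist:w7
```

```text
rot left units [ 0.02 -0.    0.02]
-0.019 shift units [-0.3   2.41 -4.08]
0.1 shift units [0.03 0.06 0.04]
15.675 [ 0.6101 -0.1135  0.2737] [-0.16  0.77  0.87  1.45 -0.91  1.64 -0.6 ] [-0.3 -0.6  0.4] 0.9953596617446553
15.725 [ 0.6103 -0.1119  0.2738] [-0.163  0.765  0.873  1.451 -0.909  1.636 -0.598] [ 0.1  0.2 -0.5] 0.9943836693164594
```

View pics/w7.png

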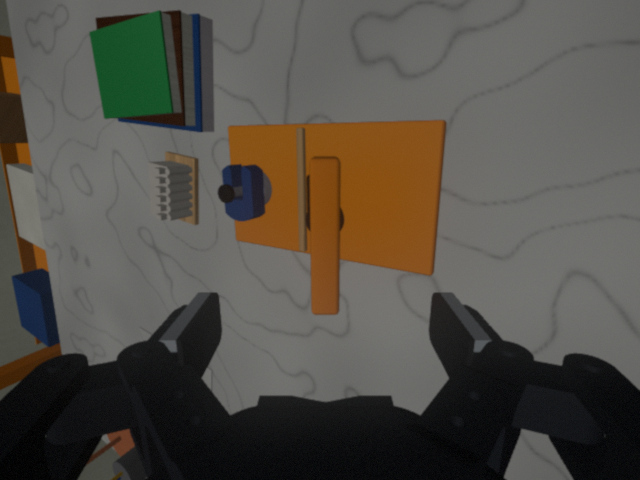

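Emit:
step_arm(targets=[85, -0.06, 0.48, -0.82, 0, 0, 0, 85, -0.06, 0.48, -0.82, 0, 0, 0, 85, -0.06, 0.48, -0.82, 0, 0, 0, 85, -0.06, 0.48, -0.82, 0, 0, 0, 85, -0.06, 0.48, -0.82, 0, 0, 0])

```text
time_s: 16.35
ee_pos: [0.603, -0.05, 0.1709]
eef_rot: [0.568, 0.653, -0.328, 0.378]
ft_force: [0.5, -0.5, 0.3]
gripper_width: 0.994
```

Emit:
step_arm(targets=[70, 0, 0, 0, 0, 0, 0, 50, 0, 0, 0, 0, 0, 0])

```text
time_s: 16.6
ee_pos: [0.6034, -0.0521, 0.1725]
eef_rot: [0.568, 0.653, -0.328, 0.378]
ft_force: [-0.4, -0.9, 0.2]
gripper_width: 0.624
```

```bash
python3 g.py; python3 snap.py wrist:w8
```

```text
rot left units [0.01 0.01 0.  ]
-0.019 shift units [-0.04 -0.04 -0.03]
0.1 shift units [ 0.29 -2.4   4.09]
16.6 [ 0.6034 -0.0521  0.1725] [-0.25  0.83  0.82  1.61 -0.99  1.45 -0.54] [-0.4 -0.9  0.2] 0.624444208714692
16.65 [ 0.6036 -0.0524  0.1728] [-0.246  0.828  0.818  1.611 -0.994  1.448 -0.536] [ 0.  -0.2 -0.1] 0.5862112257426818
```

View pics/w8.png

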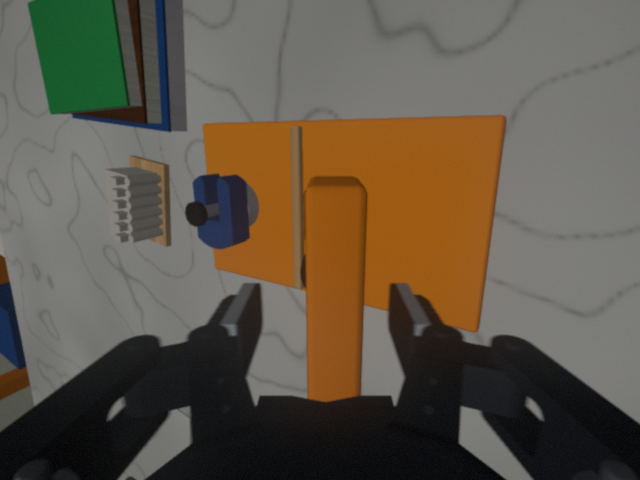

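Emit:
step_arm(targets=[40, 0, -0.1, -0.06, 0, 0, 0, 10, 0, 0, 0, 0, 0, 0, 10, 0, 0, 0, 0, 0, 0, 10, 0, 0, 0, 0, 0, 0, 10, 0, 0, 0, 0, 0, 0])

```text
time_s: 17.27
ee_pos: [0.6033, -0.0548, 0.1707]
eef_rot: [0.568, 0.653, -0.328, 0.378]
ft_force: [-0.1, -5.0, 2.8]
gripper_width: 0.223
```

Emit:
step_arm(targets=[10, 0, 0, 0, 0, 0, 0, 10, 0, 0, 0, 0, 0, 0])

```text
time_s: 17.52
ee_pos: [0.6033, -0.0547, 0.1706]
eef_rot: [0.568, 0.653, -0.328, 0.378]
ft_force: [1.0, -5.7, 1.2]
gripper_width: 0.225
```

Emit:
step_arm(targets=[10, 0.02, -0.12, 0.21, 0, 0, 0, 10, 0.03, -0.25, 0.43, 0, 0, 0, 10, 0.04, -0.25, 0.43, 0, 0, 0, 10, 0.03, -0.25, 0.43, 0, 0, 0, 10, 0.04, -0.25, 0.44, 0, 0, 0])

```text
time_s: 18.15
ee_pos: [0.6071, -0.0826, 0.2194]
eef_rot: [0.568, 0.653, -0.328, 0.378]
ft_force: [3.5, -2.1, -13.3]
gripper_width: 0.225
```

Emit:
step_arm(targets=[10, 0.03, -0.25, 0.43, 0, 0, 0, 10, 0.04, -0.25, 0.43, 0, 0, 0, 10, 0.03, -0.25, 0.43, 0, 0, 0, 10, 0.02, -0.12, 0.21, 0, 0, 0, 10, 0, 0, 0, 0, 0, 0])

```text
time_s: 18.77
ee_pos: [0.6099, -0.1031, 0.2554]
eef_rot: [0.568, 0.654, -0.328, 0.378]
ft_force: [4.8, -0.1, -20.8]
gripper_width: 0.225
```

```bash
python3 snap.py scene:s9 top:t9;python3 -c "
from h import *
im=load('s9.npz')[0];cv2.imwrite('pics/s9z.png',cv2.resize(im[170:290,230:400,::-1],None,fx=4.5,fy=4.5,interpolation=cv2.INTER_CUBIC))
s=np.array([.6033,-.0547,.1706])
from station import *
print((read_state()['ee_pos']-s)@np.array([.0695,-.495,.866]))
"
```

```text
18.875 [ 0.6099 -0.1031  0.2554] [-0.176  0.776  0.864  1.479 -0.92   1.603 -0.585] [  4.5   0.5 -22.2] 0.22404837397111163
0.09789318744206321
```

View pics/s9z.png

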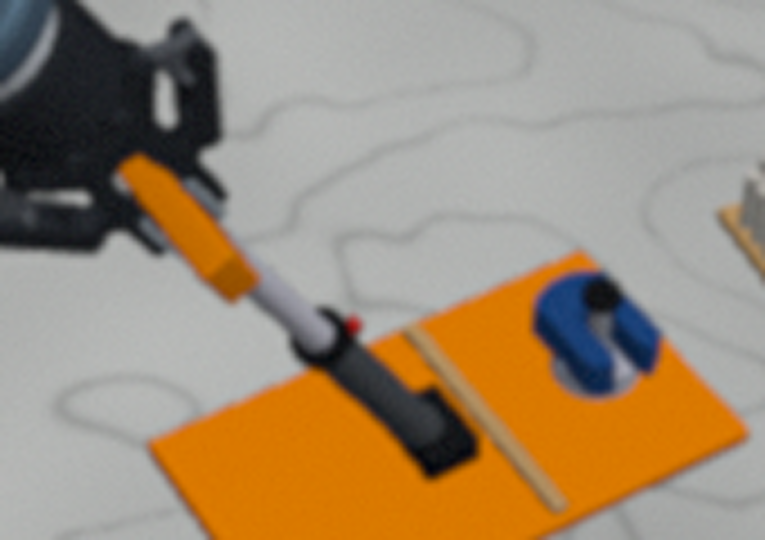

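Emit:
step_arm(targets=[40, 0, 0, 0, 0, 0, 0, 60, 0, 0, 0, 0, 0, 0, 85, 0, 0, 0, 0, 0, 0, 85, 0, 0, 0, 0, 0, 0, 85, 0, 0, 0, 0, 0, 0])

```text
time_s: 19.5
ee_pos: [0.6101, -0.1037, 0.2568]
eef_rot: [0.568, 0.653, -0.328, 0.378]
ft_force: [0.5, -0.1, -0.4]
gripper_width: 0.992
```

Emit:
step_arm(targets=[85, 0.06, -0.45, 0.8, 0, 0, 0, 85, 0.06, -0.45, 0.8, 0, 0, 0, 85, 0.06, -0.45, 0.8, 0, 0, 0, 85, 0.06, -0.45, 0.8, 0, 0, 0, 85, 0, 0, 0, 0, 0, 0])

```text
time_s: 20.12
ee_pos: [0.6163, -0.1502, 0.3377]
eef_rot: [0.569, 0.652, -0.328, 0.379]
ft_force: [0.1, 0.4, -0.2]
gripper_width: 0.992
```

```bash
python3 snap.py scene:s10 top:t10;python3 - <<'E'
from h import *
im,d,T,k=load('s10.npz');cv2.imwrite('pics/s10z.png',cv2.resize(im[170:290,230:400,::-1],None,fx=4.5,fy=4.5,interpolation=cv2.INTER_CUBIC))
e=np.radians(8);ex=np.array([np.cos(e),np.sin(e),0]);ey=np.array([-np.sin(e),np.cos(e),0])
yb=ey*.866+np.array([0,0,.5]);zb=-.5*ey+np.array([0,0,.866])
for f in ['top0','t10','s6','s10']:
    im,d,T,k=load(f+'.npz');hsv=cv2.cvtColor(im,cv2.COLOR_RGB2HSV);P=cloud(d,T,k)
    o=(hsv[...,0]<20)&(hsv[...,1]>150)&(P[...,2]>.14)&(P[...,2]<.33)&(P[...,0]>.5)&(P[...,0]<.7)&(abs(P[...,1]+.09)<.09)
    print(f,o.sum(),np.percentile(P[o]@zb,[1,50,75,95]).round(4))
    b=(hsv[...,0]>100)&(hsv[...,0]<125)&(hsv[...,1]>110)&(abs(P[...,0]-.575)<.06)&(abs(P[...,1]-.145)<.06)
    if b.sum(): print('  blue',b.sum(),np.percentile(P[b][:,2],[5,50,90]).round(4))
    w=cv2.inRange(hsv,(90,0,0),(91,1,1))
E
```

```text
20.225 [ 0.616  -0.1483  0.3359] [-0.094  0.748  0.89   1.316 -0.884  1.762 -0.636] [0.5 0.2 0.1] 0.9973508887340099
top0 881 [0.2212 0.2461 0.2509 0.2527]
t10 984 [0.1822 0.3409 0.3482 0.3497]
  blue 13 [0.0516 0.0535 0.0557]
s6 394 [0.2217 0.2511 0.2528 0.2544]
  blue 366 [0.0354 0.0513 0.0574]
s10 438 [0.2325 0.3486 0.3497 0.3514]
  blue 349 [0.036  0.0514 0.0554]
```

View pics/s10z.png

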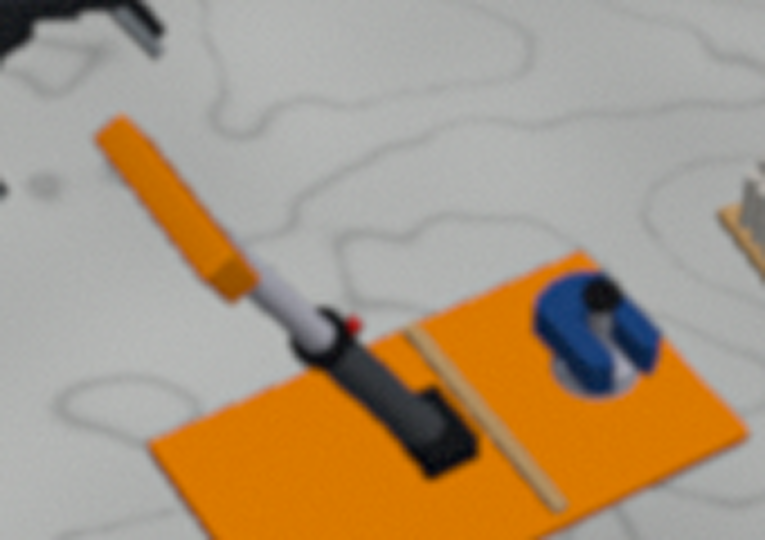

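View pics/t10.png

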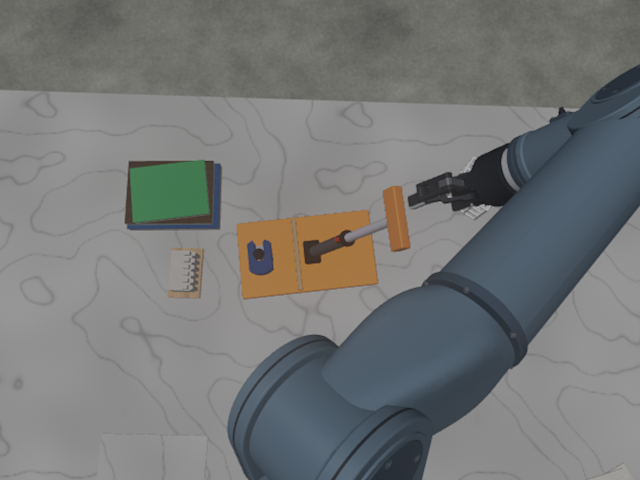

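Run:
```python
from station import *
s=read_state();print(s['time_s'],s['qvel'].round(3),s['ft_force'].round(1));print(finish_job())
```

```text
20.225 [-0.01   0.009 -0.01   0.012 -0.001  0.001 -0.001] [0.5 0.2 0.1]
the job is handed in; nothing more can be done
None
```

The job is handed in at 20.2 s. The blue disc is on the stem and released, and the mast is pulled out with its red lock button showing.

- **Disc:** it lies flat on the pale disc, with its top at about 51 mm against 52 mm expected. Its middle is about 2.3 mm from the stem axis by the wrist camera. Its slot points at about 8° and the pale disc's at roughly 180°, so they face nearly opposite ways. A plane fitted to the disc's top gave an implausible tilt, which I put down to outlier depth readings. Points along the disc's top stayed within about 2 mm of each other, so I took it as flat.
- **Mast:** the red button can be seen standing out of the tube after release. The cameras put the mast travel at about 97 mm and the arm's own motion gave 98 mm. Both are a little under the 100 mm at which the button springs out, but within measuring error. They clear the 96 mm limit only narrowly. I did not measure how far the button stands out.
- **Surroundings:** the books and plaster model look unmoved in the last top picture. The lattice is partly hidden behind the arm there, but nothing came near it. The gripper is open, clear of the bar, and reads about 0.5 N.

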